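File a spacer blade in the first slot that accepts it

ROBOT

A 6-joint arm with a two-finger parallel gripper is mounted at the origin on a cart in front of the work surface, level with it; the furniture and walls round the work are solid. World frame = base frame: x ahead of the robot, y to its left, z up, the work surface at z = 0. Lengths are in mm, angles in rad, forces in N, time in s.
With the tool pointing down it reaches from about 350 to 775 mm from the base axis. Payload 7.3 kg.
Tool frame: the origin (TCP) lies at the very end of the fingers, on their centre line; the grasp point (between the pads) lies 19 mm behind it; z points along the fingers, y is the line along which they close (so a half turn about z gives the same grasp; the last joint's range is limited). The gripper opens to 92 mm and grips with 3 to 60 N. Pads are 19 mm wide; open, the fingers measure 130 mm over their backs; the gripper's body (75 mm by 190 mm) begins 47 mm behind the grasp point.
Start: joints at [1, 0.342, 1.524, -0, 1.275, -0.146], TCP at [216.362, 478.366, 205.541] pointing down, gripper open.
Joint ranges: [-2.53, 2.53], [-0.77, 2.02], [0.04, 2.7], [-1, 4.14], [0.28, 2.66], [-3.11, 3.11]. Speed limits (rad/s): [2.57, 2.57, 3.14, 3.14, 3.14, 3.14].

INTERFACE

Orientations are given as [roll, pitch, yaw] about the fixed x, y, z axes, in that order (R = Rz(yaw) Ry(pitch) Rx(roll)).
In Python, from plant import * gives the robot as it stands.
- The arm moves only by the tool arm_command, never from a script. Its arguments are lists of equal length, an entry for each row: "gripper": the finger opening in mm, from 0 to 91.8; "dp": the shift along the tool's x, y, z in units of 25 mm (1.0 is 25 mm), a list of three; "twist": the turn about the tool's z in units of 5 degrees (1.0 is 5 degrees). A call has exactly 5 rows; each row shifts and turns the commanded pose from where the row before left it, along the tool's axes as they then stand; what a row does not reach is not made up. A row lasts 1/8 s, in which the tool goes at most 62.5 mm and 10.7 degrees, less where a joint would pass 70% of its speed; a pose out of reach is approached as far as the arm can. A call is refused whole if a number of a shift passes 1 or a number of a turn 1, either way. A call with a gripper value outside its range is refused whole. The fingers move at their own pace and stop on an object; the grip force is fixed at half the most. Time passes only in rows, so rows that do not move let the fingers close, or fill a call up. It gives the time, the measured TCP pose, the force, the opening and the grip force at its end, in the units of the state.
- get_obs(): the state, without advancing time (a new reading comes with each control period).
- capture(name): name is "side" or "top" or "wrist"; returns the picture (420x560x3 uint8, red, green, blue); there is no depth.
- get_calibration(name): a dict with "mtx" (3x3 intrinsics, pixels), "dist_coeffs" ([k1, k2, p1, p2, k3] as OpenCV has them; the pictures are not rectified), "position" and "attitude" of the camera in the world; the wrist camera has in their place "mount" (4x4, takes a point from camera to tool coordinates, whose origin is the TCP and whose axes are the flange's). Camera axes: x right, y down, z forward; pixel columns grow to the right and rows downward; lengths in mm; the calibration is good to about 2 mm. A picture is of the moment at which its call begins: read the wrist's pose just before it. get_calibration takes no time and is no camera call.
- close_job(): hands the job in; it is judged then, once.
The state is a dict: "time": time; "joint_positions": joint angles; "dq": joint speeds; "tau": joint torques, N m; "tool_pos": TCP position; "tcp_rot": TCP orientation; "contact_force": force on the tool from outside, world axes, zero at the start; "moment": the same for the moment, N m; "grip_width": finger opening in mm; "finger_force": force on a finger pad.
Only numpy, scipy, OpenCV 4.12 (cv2) and the standard library are available. Lean on these libraries where they do the work, as an engineer would, in place of code of your own. Each camera call takes 0.05 s, during which the arm holds its last target. There are 200 camera calls.

TASK

Of the three wooden-handled spacer blades hanging in the cradle, take the one nearest the slotted rack and find its size: holding it upright, rest it gently on the narrowest slot first, then step it one slot at a time towards the wide end. Leave it upright and fully down, shoulders on the rack, in the first slot that accepts it; never force it, and never put it into a wider slot. Leave the other two blades hanging and everything else on the bench where it is.

Things in the scene. Friction and masses are not known exactly. Their poses are not given: they have to be found in the camera images.
- grip_a (a point): Middle of the dark wooden grip of one of three look-alike T-shaped spacer blades, 48 mm above the blade's lower edge, 22 mm above its shoulders. Grip: 34 mm along its x, 14 mm thick along its y, 27 mm high, top 15 mm above this point; z up. Grasp it across y from above.
- tip_a (a point): Middle of the lower edge of the blade whose grip is grip_a, 48 mm straight below that point, same axes; the lowest 2 mm are stepped in by 0.4 mm a side.
- blade_a: The whole blade with grip_a; origin at the middle of its lower edge, axes as the grip's. Under the grip a 62 x 14 x 10 mm crossbar, whose underside forms the shoulders; below it a steel blade 40 mm wide (x), 26 mm deep, 6.5 to 13.5 mm thick (y, centred). The three differ only in thickness; which is which is not told. 60 to 130 g.
- grip_b (a point): Middle of the dark wooden grip of one of three look-alike T-shaped spacer blades, 48 mm above the blade's lower edge, 22 mm above its shoulders. Grip: 34 mm along its x, 14 mm thick along its y, 27 mm high, top 15 mm above this point; z up. Grasp it across y from above.
- tip_b (a point): Middle of the lower edge of the blade whose grip is grip_b, 48 mm straight below that point, same axes; the lowest 2 mm are stepped in by 0.4 mm a side.
- blade_b: The whole blade with grip_b; origin at the middle of its lower edge, axes as the grip's. Under the grip a 62 x 14 x 10 mm crossbar, whose underside forms the shoulders; below it a steel blade 40 mm wide (x), 26 mm deep, 6.5 to 13.5 mm thick (y, centred). The three differ only in thickness; which is which is not told. 60 to 130 g.
- grip_c (a point): Middle of the dark wooden grip of one of three look-alike T-shaped spacer blades, 48 mm above the blade's lower edge, 22 mm above its shoulders. Grip: 34 mm along its x, 14 mm thick along its y, 27 mm high, top 15 mm above this point; z up. Grasp it across y from above.
- tip_c (a point): Middle of the lower edge of the blade whose grip is grip_c, 48 mm straight below that point, same axes; the lowest 2 mm are stepped in by 0.4 mm a side.
- blade_c: The whole blade with grip_c; origin at the middle of its lower edge, axes as the grip's. Under the grip a 62 x 14 x 10 mm crossbar, whose underside forms the shoulders; below it a steel blade 40 mm wide (x), 26 mm deep, 6.5 to 13.5 mm thick (y, centred). The three differ only in thickness; which is which is not told. 60 to 130 g.
- slot_1 (a point): Middle of the mouth of slot 1 of the rack, level with the rack's top, 48 mm above the bench. Slot 5 mm wide (its y), 47 mm long (x), 30 mm deep, 0.5 mm chamfer. Slot 1 is the narrowest, 4 the widest; 28 mm apart towards -y of this frame.
- slot_2 (a point): Middle of the mouth of slot 2 of the rack, level with the rack's top, 48 mm above the bench. Slot 8 mm wide (its y), 47 mm long (x), 30 mm deep, 0.5 mm chamfer. 
- slot_3 (a point): Middle of the mouth of slot 3 of the rack, level with the rack's top, 48 mm above the bench. Slot 11 mm wide (its y), 47 mm long (x), 30 mm deep, 0.5 mm chamfer. 
- slot_4 (a point): Middle of the mouth of slot 4 of the rack, level with the rack's top, 48 mm above the bench. Slot 14 mm wide (its y), 47 mm long (x), 30 mm deep, 0.5 mm chamfer. 
- rack_base: Steel base plate screwed to the bench, 70 (x) by 132 (y) by 3 mm, origin under its centre, z up; it carries the rack, a pale wooden block 66 (x) by 128 (y) by 36 mm with four parallel slots in its top in order of width, top 48 mm above the bench.
- rack (a joint): How far the rack is pressed down on its four rubber mounts, m: 0 at rest, stop at 0.010. It gives 1 mm per 4 N; more than 6 mm (24 N) is forcing. A blade that fits has about 1.1 mm of play across its slot and goes down until its shoulders stand on the rack's top; one too thick stops within 3 mm of the top.
- near_place (a point): The place in the cradle nearest the rack, midway between its rails, level with their tops, 36 mm above the bench. The fixed cradle: two wooden rails 44 mm apart, 186 mm long in y, from which the three blades hang upright by their shoulders at 73 mm spacing in a straight line along y, between 4 mm brass pins at the crossbar's ends; lift straight out.
- offcut: Beech offcut, 34 x 62 x 26 mm, bystander. Origin under its centre.
- wagon: White model wagon, 14 x 70 x 32 mm, bystander. Origin under its centre.
- bridge: Small track bridge piece, 11 x 50 x 15 mm, bystander. Origin under its centre.
- tape: Roll of black tape, 56 x 54 x 19 mm, bystander. Origin under its centre.
Mind the look-alikes: they are no part of the job. What is shaped like the blade_c but blue is not meant.

How it is judged:
By the outcome, as a careful person would: the job done as asked, in the order asked, and still so for the second after the job is handed in, with the robot touching nothing.
It also fails if it takes over 61 s, if anything falls off the work surface, if the arm or the gripper's body presses on something with over 40 N, if the wrist force passes 120 N, or if a joint passes its speed limit or range.

## Working session

There is one attempt and no reset: what is moved stays moved. The work goes in short steps, Python scripts to look and compute and a tool call to move; the robot and the scene stay as the last step left them, time stands still between calls to the robot, and variables do not carry over. Pictures are saved under pics/ and viewed, at most 10 in all, crops included, and the job is handed in when it is done.

Besides the shell and the picture viewer there is one more tool, called after ">>>" by a JSON object that holds its "method" and its "body", one argument or row to a line. arm_command: Moves the arm, as the interface text tells. Its arguments: {"type":"object","properties":{"gripper":{"type":"array"},"dp":{"type":"array"},"twist":{"type":"array"}},"required":["gripper","dp","twist"]}

```bash
mkdir -p pics
cat > h.py <<'E'
from plant import *
import numpy as np, cv2
from scipy.spatial.transform import Rotation as R
def rot(a):
    a=np.array(a,float)
    return a if a.shape==(3,3) else R.from_euler('xyz',a).as_matrix()
def cam(name,obs=None):
    c=get_calibration(name);K=np.array(c['mtx'],float);d=np.array(c['dist_coeffs'],float)
    if name=='wrist':
        o=obs or get_obs();M=np.array(c['mount'],float)
        Rt=rot(o['tcp_rot']);return K,d,Rt@M[:3,:3],Rt@M[:3,3]+np.array(o['tool_pos'])
    return K,d,rot(c['attitude']),np.array(c['position'],float)
def px2w(C,uv,z):
    K,d,Rc,p=C;n=cv2.undistortPoints(np.array(uv,float).reshape(-1,1,2),K,d).reshape(-1,2)
    r=np.c_[n,np.ones(len(n))]@Rc.T
    return p+r*((z-p[2])/r[:,2])[:,None]
def w2px(C,P):
    K,d,Rc,p=C
    return cv2.projectPoints((np.array(P,float).reshape(-1,3)-p)@Rc,np.zeros(3),np.zeros(3),K,d)[0].reshape(-1,2)
def snap(name,f,crop=None,s=1):
    o=get_obs();im=capture(name)[:,:,::-1]
    if crop: im=im[crop[1]:crop[3],crop[0]:crop[2]]
    cv2.imwrite('pics/'+f,cv2.resize(im,None,fx=s,fy=s,interpolation=cv2.INTER_CUBIC));return o
E
python3 - <<'E'
from h import *
print(get_obs());print(get_calibration('top'));print(get_calibration('side'));print(get_calibration('wrist'))
a=capture('top')[:,:,::-1];b=capture('side')[:,:,::-1]
cv2.imwrite('pics/top.png',cv2.resize(a,(800,600)));cv2.imwrite('pics/side.png',cv2.resize(b,(800,600)))
E
```

```text
{'time': 0.0, 'joint_positions': array([ 9.99987883e-01,  3.42713418e-01,  1.52504018e+00,  1.17654862e-05,
        1.27540347e+00, -1.46012878e-01]), 'dq': array([ 4.70058361e-04, -1.42846685e-03,  6.93038065e-04,  6.91504843e-05,
       -2.16246699e-03, -8.86952966e-04]), 'tau': array([-1.24036437e-04, -4.31223679e+01, -2.44216937e+01,  7.16327643e-02,
        5.57912013e-02, -8.66563755e-05]), 'tool_pos': array([216.10601937, 477.96293426, 204.8417427 ]), 'tcp_rot': array([-3.14004652e+00, -2.38744929e-04,  2.71679347e+00]), 'contact_force': array([ 0.06701664, -0.47198245, -0.30335316]), 'moment': array([-0.00864569, -0.02123561,  0.00506517]), 'finger_force': 0.0, 'grip_width': 92.0546426847743}
{'mtx': array([[446.26914404,   0.        , 285.46805834],
       [  0.        , 446.26914404, 211.53079139],
       [  0.        ,   0.        ,   1.        ]]), 'dist_coeffs': array([-0.04752449,  0.        ,  0.        ,  0.        ,  0.        ]), 'position': array([ 293.01966788,  -82.14276508, 1178.35148916]), 'attitude': array([-2.95671322e+00,  2.47850672e-03, -1.54195331e+00])}

[... 270 characters left out ...]
.38831983, -881.79485582,  749.58046584]), 'attitude': array([-2.24761404,  0.00505059, -0.34453789])}
{'mtx': array([[328.09080519,   0.        , 280.62105673],
       [  0.        , 328.09080519, 211.96584811],
       [  0.        ,   0.        ,   1.        ]]), 'dist_coeffs': array([-0.0126795,  0.       ,  0.       ,  0.       ,  0.       ]), 'mount': array([[-1.13054952e-03, -9.57320570e-01, -2.89026035e-01,
         7.88937142e+01],
       [ 9.99999195e-01, -9.15876157e-04, -8.77988454e-04,
        -2.23327324e-01],
       [ 5.75804353e-04, -2.89026795e-01,  9.57320835e-01,
        -1.77566892e+02],
       [ 0.00000000e+00,  0.00000000e+00,  0.00000000e+00,
         1.00000000e+00]])}
```

View pics/top.png

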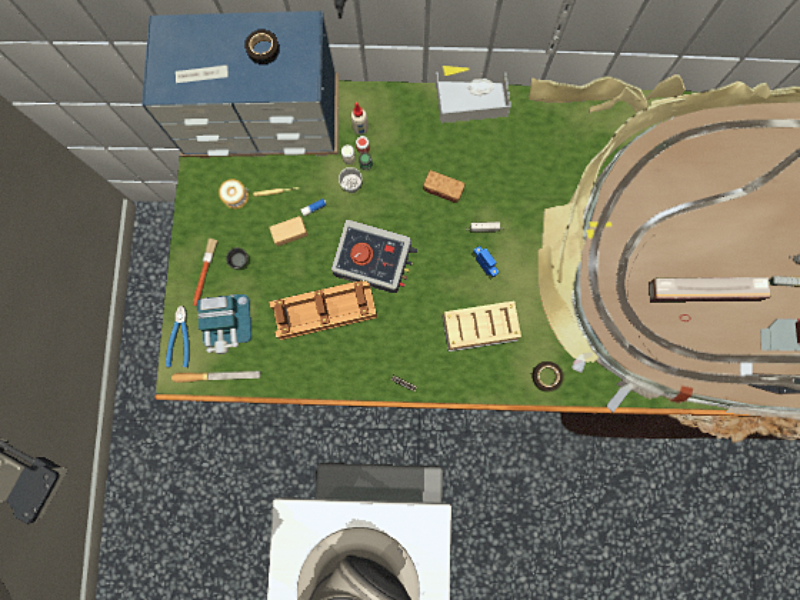

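View pics/side.png

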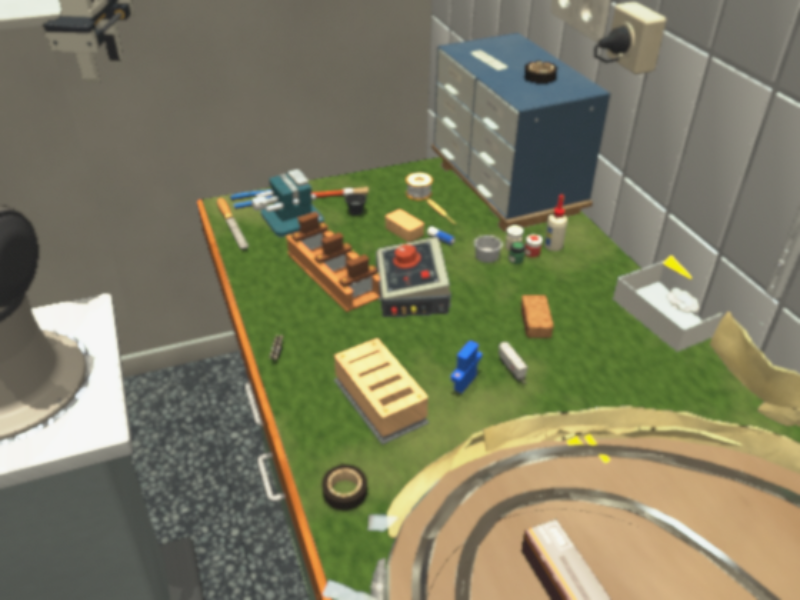

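The top view shows the cradle at about (322,308) in 800-scale with blades at (282,315), (322,302) and (360,292), and the rack at (483,325). The nearest blade is at (360,292). Slots run roughly along image rows. Next I'll view an enlarged crop.

Run:
```python
from h import *
C=cam('top');print(w2px(C,[[0,0,0],[216,478,205],[400,0,0]]))
snap('top','crop.png',(180,185,380,275),4)
```

```text
[[250.43475448 412.29788896]
 [ 26.86777094 321.94514578]
 [256.66862338 252.85802217]]
```

View pics/crop.png

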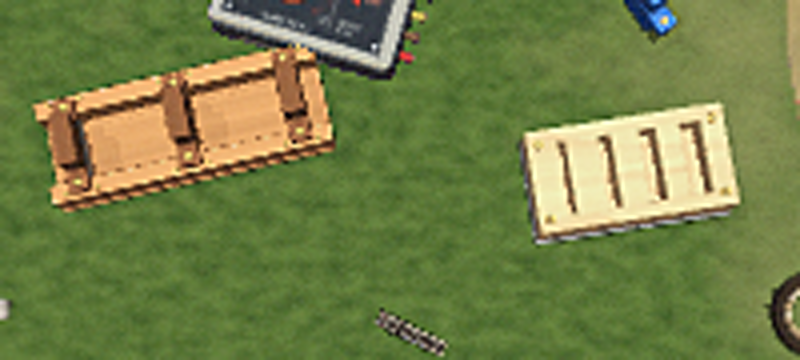

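The crop shows rack top corners at (524,132), (722,104), (738,205) and (537,233), with the narrow slot 1 leftmost. The near blade lies between pins at (283,57) and (300,131).

Run:
```python
from h import *
C=cam('top')
def f(p,z):
    p=np.array(p,float)/4-.375+[180,185]; return px2w(C,p,z)[:,:2]
r=f([[524,132],[722,104],[738,205],[537,233]],48);print(r.round(1),r.mean(0),[np.linalg.norm(r[i]-r[(i+1)%4]) for i in range(4)])
s=f([[569,176],[611,172],[655,163],[699,157]],48);print(s.round(1))
d=r[1]-r[0]+r[2]-r[3];print('rack -y dir yaw',np.degrees(np.arctan2(d[1],d[0]))+90)
p=f([[283,57],[300,131],[175,83],[189,156],[62,106],[78,182]],46);print(p.round(1))
m=p.reshape(3,2,2).mean(1);print(m, np.diff(m,axis=0))
d=m[0]-m[2];print('cradle yaw',np.degrees(np.arctan2(d[1],d[0]))+90)
o=get_obs();print(rot(o['tcp_rot']).round(2))
```

```text
[[ 490.2 -138.3]
 [ 512.1 -265.7]
 [ 446.7 -275.9]
 [ 425.2 -147.8]] [ 468.54116404 -206.93851275] [np.float64(129.26074334807788), np.float64(66.14475875808745), np.float64(129.831144391163), np.float64(65.63505029163453)]
[[ 462.4 -167.7]
 [ 465.7 -194.5]
 [ 472.4 -222.7]
 [ 477.1 -250.9]]
rack -y dir yaw 9.655430819621799
[[535.4  18.8]
 [487.1   5.8]
 [516.3  88.1]
 [468.7  76.5]
 [499.1 160.5]
 [449.8 147. ]]
[[511.25138458  12.28450467]
 [492.49595209  82.27146825]
 [474.41619528 153.7458444 ]] [[-18.75543249  69.98696357]
 [-18.07975681  71.47437616]]
cradle yaw 14.595171611433926
[[-0.91  0.41 -0.  ]
 [ 0.41  0.91 -0.  ]
 [ 0.   -0.   -1.  ]]
```

```bash
cat >> h.py <<'E'
def plan(target,yaw,rows,twrows,q=0.01):
    o=get_obs();T=rot(o['tcp_rot']);p=np.array(o['tool_pos']);y0=np.degrees(np.arctan2(T[1,0],T[0,0]))
    dy=(yaw-y0+180)%360-180; tw=round(-dy/5/max(twrows,1),3) if twrows else 0
    y=y0
    for i in range(rows):
        A=R.from_euler('xyz',[180,0,y],degrees=True).as_matrix()
        d=np.clip(A.T@((np.array(target)-p)/(rows-i))/25,-1,1); d=np.round(d/q)*q; p=p+A@d*25
        t=tw if i<twrows else 0; y-=5*t
        print([round(float(v),3) for v in d],t)
    print('end',p.round(1),y)
E
python3 -c "
from h import *
plan([511,12,150],194.6,20,10,.01)"
```

```text
[-0.92, -0.61, 0.11] -0.779
[-0.88, -0.67, 0.11] -0.779
[-0.83, -0.73, 0.11] -0.779
[-0.78, -0.78, 0.11] -0.779
[-0.72, -0.83, 0.11] -0.779
[-0.67, -0.88, 0.11] -0.779
[-0.61, -0.92, 0.11] -0.779
[-0.54, -0.96, 0.11] -0.779
[-0.47, -1.0, 0.11] -0.779
[-0.41, -1.0, 0.11] -0.779
[-0.34, -1.0, 0.11] 0
[-0.34, -1.0, 0.11] 0
[-0.33, -1.0, 0.11] 0
[-0.34, -1.0, 0.11] 0
[-0.33, -1.0, 0.11] 0
[-0.34, -1.0, 0.11] 0
[-0.33, -1.0, 0.11] 0
[-0.34, -1.0, 0.11] 0
[-0.33, -1.0, 0.11] 0
[-0.34, -1.0, 0.11] 0
end [507.8  24.7 150. ] 194.61487750366
```

>>> {"method": "arm_command", "body": {
  "gripper": [92,92,92,92,92],
  "dp": [
    [-0.92,-0.61,0.11],
    [-0.88,-0.67,0.11],
    [-0.83,-0.73,0.11],
    [-0.78,-0.78,0.11],
    [-0.72,-0.83,0.11]
  ],
  "twist": [-0.78,-0.78,-0.78,-0.78,-0.78]
}}

```text
time: 0.78
tool_pos: [290.2, 360.8, 191.5]
tcp_rot: [-3.141, -0.0, 3.059]
contact_force: [0.8, 0.4, -0.2]
grip_width: 92.2
finger_force: 0.0
```

>>> {"method": "arm_command", "body": {
  "gripper": [45,45,45,45,45],
  "dp": [
    [-0.67,-0.88,0.11],
    [-0.61,-0.92,0.11],
    [-0.54,-0.96,0.11],
    [-0.47,-1.0,0.11],
    [-0.41,-1.0,0.11]
  ],
  "twist": [-0.78,-0.78,-0.78,-0.78,-0.78]
}}

```text
time: 1.4
tool_pos: [364.0, 244.9, 177.8]
tcp_rot: [-3.142, -0.0, -2.884]
contact_force: [0.3, -0.8, -0.2]
grip_width: 47.3
finger_force: 0.0
```

>>> {"method": "arm_command", "body": {
  "gripper": [45,45,45,45,45],
  "dp": [
    [-0.34,-1.0,0.11],
    [-0.34,-1.0,0.11],
    [-0.34,-1.0,0.11],
    [-0.34,-1.0,0.11],
    [-0.34,-1.0,0.11]
  ],
  "twist": [0,0,0,0,0]
}}

```text
time: 2.02
tool_pos: [436.8, 134.8, 164.0]
tcp_rot: [3.141, -0.0, -2.886]
contact_force: [-0.1, -0.7, 0.4]
grip_width: 45.0
finger_force: 0.0
```

>>> {"method": "arm_command", "body": {
  "gripper": [45,45,45,45,45],
  "dp": [
    [-0.34,-1.0,0.11],
    [-0.34,-1.0,0.11],
    [-0.34,-1.0,0.11],
    [-0.34,-1.0,0.11],
    [-0.34,-1.0,0.11]
  ],
  "twist": [0,0,0,0,0]
}}

```text
time: 2.65
tool_pos: [509.5, 24.7, 150.2]
tcp_rot: [3.141, -0.0, -2.886]
contact_force: [-0.1, 0.9, -0.3]
grip_width: 45.1
finger_force: 0.0
```

Run:
```python
from h import *
o=snap('wrist','w1.png',None,1.42);print(o['tool_pos'],o['tcp_rot'],o['time'])
C=cam('wrist',o);print((w2px(C,[[511.3,12.3,73],[535,19,46],[487,6,46]])*1.42).round())
```

```text
[509.45100799  24.69240678 150.17192339] [ 3.14125125e+00 -4.99631040e-04 -2.88572082e+00] 2.65
[[377. 302.]
 [380. 327.]
 [378. 250.]]
```

View pics/w1.png

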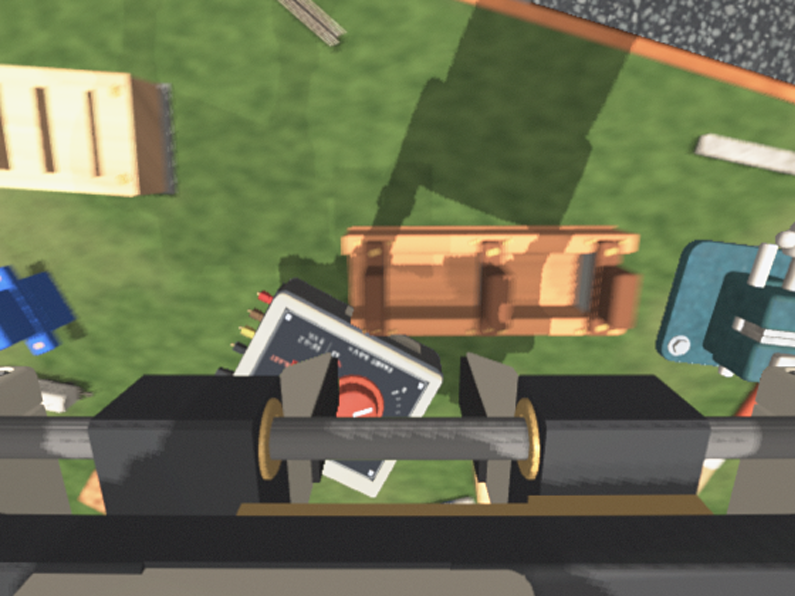

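The near blade's grip shows at about (370,300), close to the prediction (377,302). The blue decoy is at far left, and rack slot 1 is at (95,130). Next is a zoom for sub-mm y.

Run:
```python
from h import *
o=get_obs();im=capture('wrist')[:,:,::-1]
a=cv2.resize(im[150:245,235:335],None,fx=6,fy=6,interpolation=cv2.INTER_CUBIC)
cv2.imwrite('pics/w2.png',a);cv2.imwrite('pics/w2full.png',im)
C=cam('wrist',o)
print(((w2px(C,[[511.3,12.3,73],[535.4,18.8,46],[487.1,5.8,46]])-[235,150]+.4)*6).round())
```

```text
[[205. 373.]
 [215. 479.]
 [209. 153.]]
```

View pics/w2.png

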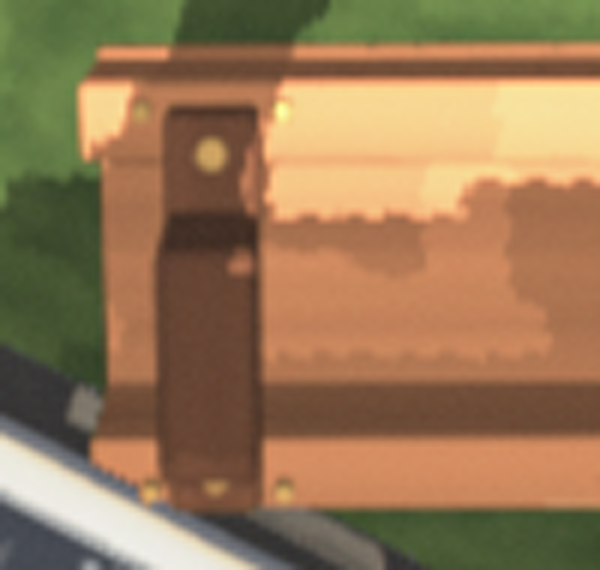

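Rivets lie at (211,153) and (216,488) against predicted (209,153) and (215,479), and the grip is centred at u≈209. My estimate is good to within about 1 mm.

```bash
python3 -c "
from h import *
plan([511.2,12.8,90],194.6,4,0)"
```

```text
[0.02, -0.11, 0.6] 0
[0.01, -0.11, 0.6] 0
[0.02, -0.11, 0.6] 0
[0.01, -0.1, 0.6] 0
end [511.3  12.9  89.9] -165.46803267720588
```

>>> {"method": "arm_command", "body": {
  "gripper": [45,45,45,45,45],
  "dp": [
    [0.02,-0.11,0.6],
    [0.01,-0.11,0.6],
    [0.02,-0.11,0.6],
    [0.01,-0.11,0.6],
    [0,0,0]
  ],
  "twist": [0,0,0,0,0]
}}

```text
time: 3.38
tool_pos: [509.6, 14.4, 89.1]
tcp_rot: [3.14, -0.003, -2.886]
contact_force: [0.4, -0.3, 0.2]
grip_width: 45.1
finger_force: 0.0
```

```bash
python3 -c "
from h import *
o=get_obs();print(o['tool_pos'],o['dq'],o['tcp_rot'])
plan([511.2,12.8,47],194.6,3,0)"
```

```text
[509.59648673  14.44999731  89.05001629] [ 0.00398535 -0.02578509 -0.02991583  0.00252933  0.02145092  0.00310887] [ 3.14042997e+00 -2.68239749e-03 -2.88583782e+00]
[-0.02, -0.03, 0.56] 0
[-0.01, -0.03, 0.56] 0
[-0.02, -0.02, 0.56] 0
end [511.3  12.8  47.1] -165.34632735250912
```

>>> {"method": "arm_command", "body": {
  "gripper": [45,45,45,45,45],
  "dp": [
    [-0.05,-0.08,0.4],
    [0,0,0.4],
    [0,0,0.45],
    [0,0,0.43],
    [0,0,0]
  ],
  "twist": [0,0,0,0,0]
}}

```text
time: 4.0
tool_pos: [511.6, 12.9, 47.5]
tcp_rot: [3.141, -0.002, -2.886]
contact_force: [-0.1, 0.1, 0.3]
grip_width: 44.8
finger_force: 0.0
```

>>> {"method": "arm_command", "body": {
  "gripper": [5,5,5,5,5],
  "dp": [
    [0,0,0],
    [0,0,0],
    [0,0,0],
    [0,0,0],
    [0,0,0]
  ],
  "twist": [0,0,0,0,0]
}}

```text
time: 4.62
tool_pos: [512.4, 12.7, 48.7]
tcp_rot: [-3.141, 0.0, -2.886]
contact_force: [-0.9, -0.4, 1.5]
grip_width: 13.0
finger_force: 30.0
```

>>> {"method": "arm_command", "body": {
  "gripper": [5,5,5,5,5],
  "dp": [
    [0,0,-0.4],
    [0,0,-0.7],
    [0,0,-0.8],
    [0,0,-0.8],
    [0,0,-0.7]
  ],
  "twist": [0,0,0,0,0]
}}

```text
time: 5.25
tool_pos: [512.3, 12.8, 134.8]
tcp_rot: [-3.142, 0.001, -2.886]
contact_force: [0.0, 0.3, -2.1]
grip_width: 13.1
finger_force: 30.0
```

```bash
python3 -c "
from h import *
o=get_obs();print(o['tool_pos'],o['contact_force'],o['grip_width'])
plan([462,-167,132],189.65,10,5)"
```

```text
[512.26315879  12.81188716 134.77263931] [ 0.03709268  0.33627784 -2.14088968] 13.086608931767548
[0.38, -0.64, 0.01] 0.2
[0.36, -0.65, 0.01] 0.2
[0.35, -0.66, 0.01] 0.2
[0.34, -0.66, 0.01] 0.2
[0.33, -0.67, 0.01] 0.2
[0.32, -0.68, 0.01] 0
[0.32, -0.68, 0.01] 0
[0.32, -0.67, 0.01] 0
[0.32, -0.68, 0.02] 0
[0.32, -0.67, 0.01] 0
end [ 462.  -166.9  132. ] -170.33970475210543
```

>>> {"method": "arm_command", "body": {
  "gripper": [5,5,5,5,5],
  "dp": [
    [0.38,-0.64,0.01],
    [0.36,-0.65,0.01],
    [0.35,-0.66,0.01],
    [0.34,-0.66,0.01],
    [0.33,-0.67,0.01]
  ],
  "twist": [0.2,0.2,0.2,0.2,0.2]
}}

```text
time: 5.88
tool_pos: [485.9, -78.6, 131.3]
tcp_rot: [3.141, -0.002, -2.975]
contact_force: [-1.1, -1.0, -1.4]
grip_width: 13.1
finger_force: 30.0
```

>>> {"method": "arm_command", "body": {
  "gripper": [5,5,5,5,5],
  "dp": [
    [0.32,-0.68,0.01],
    [0.32,-0.68,0.01],
    [0.32,-0.68,0.01],
    [0.32,-0.68,0.01],
    [0.32,-0.68,0.01]
  ],
  "twist": [0,0,0,0,0]
}}

```text
time: 6.5
tool_pos: [460.6, -168.9, 130.0]
tcp_rot: [3.14, -0.002, -2.975]
contact_force: [-0.5, 0.7, -0.7]
grip_width: 12.7
finger_force: 30.0
```

>>> {"method": "arm_command", "body": {
  "gripper": [5,5,5,5,5],
  "dp": [
    [0,0,0],
    [0,0,0],
    [0,0,0],
    [0,0,0],
    [0,0,0]
  ],
  "twist": [0,0,0,0,0]
}}

```text
time: 7.12
tool_pos: [462.2, -167.1, 131.0]
tcp_rot: [3.142, 0.0, -2.972]
contact_force: [-0.5, -0.3, -0.9]
grip_width: 13.3
finger_force: 30.0
```

Run:
```python
from h import *
o=get_obs();im=capture('wrist')[:,:,::-1];print(o['tool_pos'],o['tcp_rot'],o['contact_force'],o['time'])
C=cam('wrist',o)
u=np.array([np.cos(np.radians(9.65)),np.sin(np.radians(9.65)),0]);v=np.array([-u[1],u[0],0]);c=np.array([468.5,-206.9,48])
print('pred corners',w2px(C,[c+a*u+b*v for a,b in((33,64),(-33,64),(-33,-64),(33,-64))]).round())
cv2.imwrite('pics/r1.png',im);cv2.imwrite('pics/r1v.png',cv2.resize(im,None,fx=1.42,fy=1.42,interpolation=cv2.INTER_CUBIC))
```

```text
[ 462.24523291 -167.09900193  131.02522233] [ 3.14155474e+00  1.54220206e-04 -2.97241741e+00] [-0.54468407 -0.34957778 -0.90000284] 7.125
pred corners [[308. 249.]
 [310. 172.]
 [151. 172.]
 [159. 249.]]
```

View pics/r1v.png

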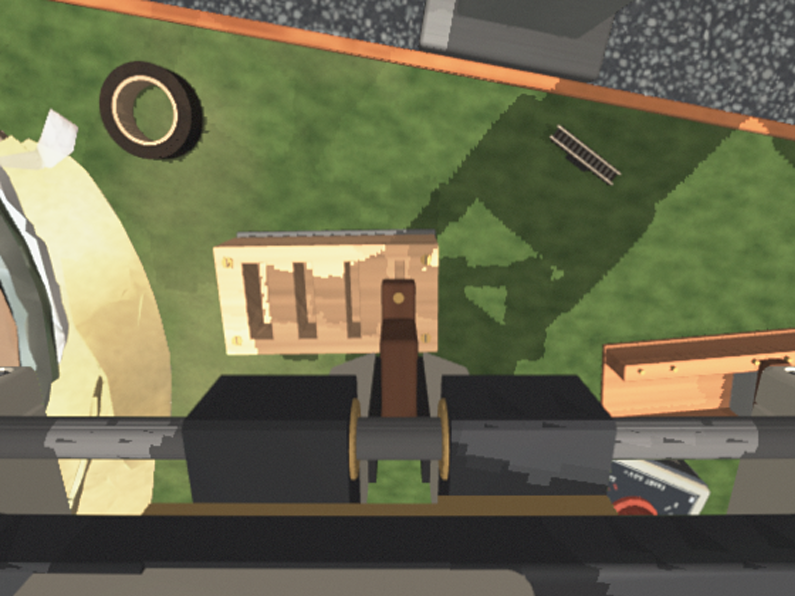

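The rack corners at (438,353), (439,240), (213,247) and (226,354) match the prediction. The blade is held above slot 1, whose end shows at (400,270). I'll zoom in for the slot centres.

Run:
```python
from h import *
im=cv2.imread('pics/r1.png');g=cv2.resize(im[162:257,150:316],None,fx=4.8,fy=4.8,interpolation=cv2.INTER_CUBIC)
g=cv2.convertScaleAbs(g,alpha=1.3,beta=20);cv2.imwrite('pics/r1z.png',g)
```

```text
(no output)
```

View pics/r1z.png

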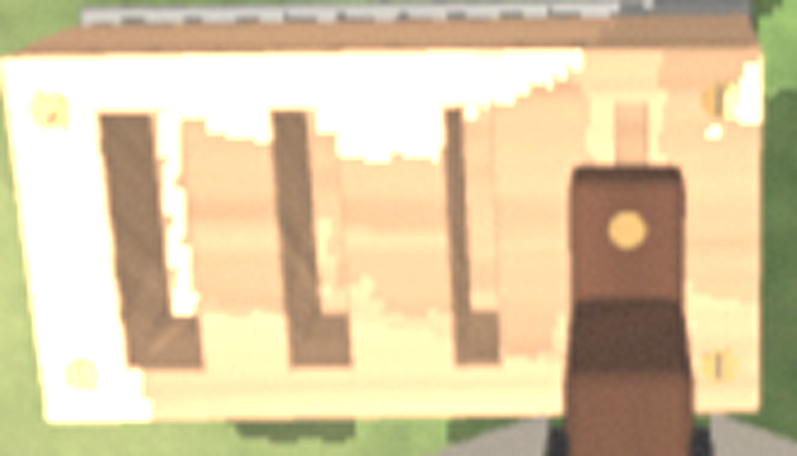

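Run:
```python
from h import *
C=cam('wrist',{'tool_pos':[462.245,-167.099,131.025],'tcp_rot':[3.14155,0.00015,-2.97242]})
f=lambda p,z=48:px2w(C,np.array(p,float)/4.8-.4+[150,162],z)
u=np.array([np.cos(np.radians(9.65)),np.sin(np.radians(9.65))]);v=np.array([-u[1],u[0]]);c=np.array([468.5,-206.9])
q=lambda P:np.c_[(P[:,:2]-c)@u,(P[:,:2]-c)@v].round(2)
print('corners',q(f([[762,412],[763,50],[2,57],[46,424]])))
print('s1',q(f([[615,108],[648,108],[615,160],[648,160]])))
print('s2',q(f([[457,345],[500,345],[447,112],[492,112]])))
print('s3',q(f([[290,345],[351,345],[274,115],[320,115]])))
print('s4',q(f([[129,345],[203,345],[101,118],[178,118]])))
# crossbar near end: rivet, top of bar z = TCP-38.7+36
zt=131.0-38.7+36
for y0 in (-167.1,): print('bar',q(f([[574,172],[682,172],[628,230]],zt)),'tcp',q(np.array([[462.245,-167.1]])))
```

```text
corners [[ 31.98  64.02]
 [-33.2   62.62]
 [-32.12 -64.62]
 [ 34.33 -64.38]]
s1 [[-23.35  37.91]
 [-23.35  43.47]
 [-14.34  37.89]
 [-14.34  43.5 ]]
s2 [[ 19.2    9.92]
 [ 19.2   17.51]
 [-22.68   9.57]
 [-22.68  17.16]]
s3 [[ 19.2  -19.56]
 [ 19.2   -8.79]
 [-22.18 -19.68]
 [-22.18 -11.9 ]]
s4 [[ 19.21 -48.03]
 [ 19.21 -34.94]
 [-21.69 -49.01]
 [-21.68 -35.96]]
bar [[-32.64  33.81]
 [-32.64  46.55]
 [-25.5   40.18]] tcp [[ 0.51 40.29]]
```

>>> {"method": "arm_command", "body": {
  "gripper": [5,5,5,5,5],
  "dp": [
    [0,0.03,0.4],
    [0,0,0.4],
    [0,0,0.4],
    [0,0,0.3],
    [0,0,0]
  ],
  "twist": [-0.12,0,0,0,0]
}}

```text
time: 7.8
tool_pos: [461.6, -166.5, 92.7]
tcp_rot: [3.141, -0.001, -2.963]
contact_force: [-0.1, 0.4, -1.6]
grip_width: 13.0
finger_force: 30.0
```

>>> {"method": "arm_command", "body": {
  "gripper": [5,5,5,5,5],
  "dp": [
    [0,0,0.04],
    [0,0,0.04],
    [0,0,0],
    [0,0,0],
    [0,0,0]
  ],
  "twist": [0,0,0,0,0]
}}

```text
time: 8.43
tool_pos: [462.1, -166.7, 91.6]
tcp_rot: [-3.142, 0.0, -2.963]
contact_force: [-0.8, -0.3, -1.7]
grip_width: 12.8
finger_force: 30.0
```

>>> {"method": "arm_command", "body": {
  "gripper": [5,5,5,5,5],
  "dp": [
    [0,0,0.06],
    [0,0,0.06],
    [0,0,0.04],
    [0,0,0],
    [0,0,0]
  ],
  "twist": [0,0,0,0,0]
}}

```text
time: 9.05
tool_pos: [462.0, -166.7, 87.5]
tcp_rot: [3.142, 0.0, -2.962]
contact_force: [0.4, -0.3, -1.3]
grip_width: 12.9
finger_force: 30.0
```

>>> {"method": "arm_command", "body": {
  "gripper": [5,5,5,5,5],
  "dp": [
    [0,0,0.03],
    [0,0,0.03],
    [0,0,0],
    [0,0,0],
    [0,0,0]
  ],
  "twist": [0,0,0,0,0]
}}

```text
time: 9.68
tool_pos: [462.1, -166.8, 86.1]
tcp_rot: [-3.141, 0.0, -2.963]
contact_force: [-0.2, -0.2, 1.5]
grip_width: 12.9
finger_force: 30.0
```

>>> {"method": "arm_command", "body": {
  "gripper": [5,5,5,5,5],
  "dp": [
    [0,0,0.03],
    [0,0,0.02],
    [0,0,0],
    [0,0,0],
    [0,0,0]
  ],
  "twist": [0,0,0,0,0]
}}

```text
time: 10.3
tool_pos: [462.2, -166.8, 85.1]
tcp_rot: [-3.141, 0.001, -2.963]
contact_force: [-0.1, 0.4, 6.1]
grip_width: 13.0
finger_force: 30.0
```

>>> {"method": "arm_command", "body": {
  "gripper": [5,5,5,5,5],
  "dp": [
    [0,0,-0.25],
    [0,-0.4,-0.1],
    [0,-0.4,0],
    [0,-0.28,0],
    [0,0,0]
  ],
  "twist": [0,0,0,0,0]
}}

```text
time: 10.92
tool_pos: [466.8, -193.9, 93.2]
tcp_rot: [3.141, -0.0, -2.964]
contact_force: [-0.8, -0.2, -1.6]
grip_width: 13.0
finger_force: 30.0
```

>>> {"method": "arm_command", "body": {
  "gripper": [5,5,5,5,5],
  "dp": [
    [0,0,0],
    [0,0,0],
    [0,0,0],
    [0,0,0],
    [0,0,0]
  ],
  "twist": [0,0,0,0,0]
}}

```text
time: 11.55
tool_pos: [466.8, -193.2, 93.5]
tcp_rot: [3.142, 0.0, -2.962]
contact_force: [-0.1, -0.8, -1.5]
grip_width: 13.0
finger_force: 30.0
```

Run:
```python
from h import *
o=get_obs();im=capture('wrist')[:,:,::-1];o2=get_obs();print(o['tool_pos'],o2['tool_pos'],o['tcp_rot'],o['contact_force'],o['time'])
np.save('o.npy',np.r_[o['tool_pos'],o['tcp_rot']])
u=np.array([np.cos(np.radians(9.65)),np.sin(np.radians(9.65))]);v=np.array([-u[1],u[0]])
d=o['tool_pos'][:2]-[468.5,-206.9];print('uv',d@u,d@v)
C=cam('wrist',o)
print((w2px(C,[[468.5-u[0]*23+v[0]*k,-206.9-u[1]*23+v[1]*k,48] for k in (9.5,17.5)])).round(1))
cv2.imwrite('pics/r2.png',im);cv2.imwrite('pics/r2z.png',cv2.convertScaleAbs(cv2.resize(im[140:290,170:370],None,fx=4,fy=4,interpolation=cv2.INTER_CUBIC),alpha=1.3,beta=20))
```

```text
[ 466.83719811 -193.1853955    93.51897119] [ 466.83920076 -193.18124838   93.51219834] [ 3.14153035e+00  1.15466373e-04 -2.96244411e+00] [-0.11827579 -0.83902204 -1.49533932] 11.55
uv 0.6596937186110434 13.79927863392195
[[274.8 195.5]
 [286.3 195.6]]
```

View pics/r2z.png

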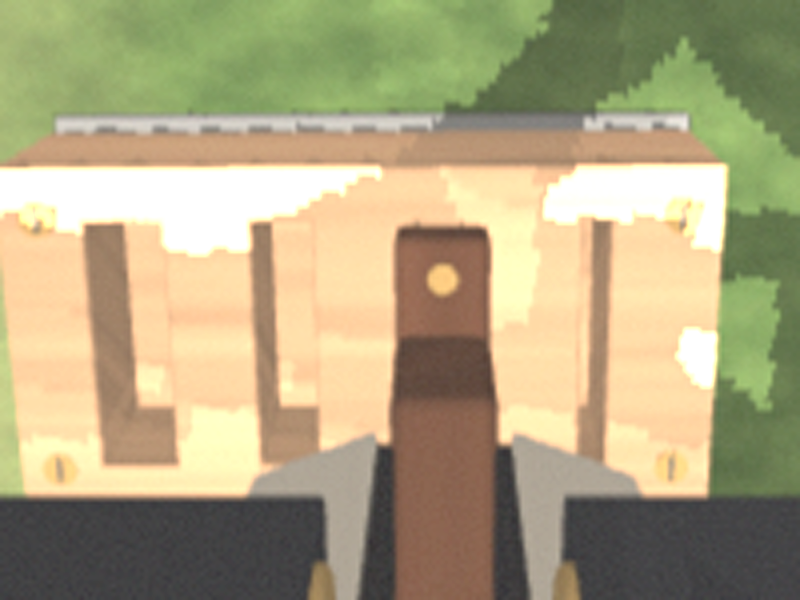

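Slot 3 (u 252–318), slot 4 (85–178) and slot 1 (578–611) show on either side of the blade, with the blade's bar at 397–488.

Run:
```python
from h import *
a=np.load('o.npy');C=cam('wrist',{'tool_pos':a[:3],'tcp_rot':a[3:]})
f=lambda p,z=48:px2w(C,np.array(p,float)/4-.4+[170,140],z)
T=rot(a[3:])
q=lambda P:((P-a[:3])@T)[:,:2].round(2)   # tool x,y
print('s1',q(f([[578,430],[606,430],[583,230],[611,230]])))
print('s3',q(f([[263,430],[318,430],[252,230],[315,230]])))
print('s4',q(f([[103,430],[178,430],[86,230],[167,230]])))
print('corners',q(f([[708,496],[726,165],[-8,168],[23,497]])))
print('bar',q(f([[397,232],[488,232],[442,280]],93.5-38.7+36)))
```

```text
s1 [[-15.33  24.54]
 [-15.34  29.68]
 [ 22.49  24.34]
 [ 22.49  29.25]]
s3 [[-15.27 -33.28]
 [-15.28 -23.18]
 [ 22.56 -33.65]
 [ 22.54 -22.61]]
s4 [[-15.26 -62.69]
 [-15.27 -48.9 ]
 [ 22.59 -62.78]
 [ 22.57 -48.56]]
corners [[-28.66  49.18]
 [ 34.04  48.71]
 [ 33.67 -78.2 ]
 [-28.77 -78.71]]
bar [[33.05 -6.64]
 [33.04  6.25]
 [25.96 -0.28]]
```

>>> {"method": "arm_command", "body": {
  "gripper": [5,5,5,5,5],
  "dp": [
    [0,-0.01,0.1],
    [0,0,0.1],
    [0,0,0.08],
    [0,0,0.05],
    [0,0,0]
  ],
  "twist": [0,0,0,0,0]
}}

```text
time: 12.22
tool_pos: [467.0, -193.6, 85.6]
tcp_rot: [-3.141, 0.0, -2.963]
contact_force: [-1.2, 0.2, 3.4]
grip_width: 13.0
finger_force: 30.0
```

>>> {"method": "arm_command", "body": {
  "gripper": [5,5,5,5,5],
  "dp": [
    [0,0,0.02],
    [0,0,0.02],
    [0,0,0],
    [0,0,0],
    [0,0,0]
  ],
  "twist": [0,0,0,0,0]
}}

```text
time: 12.85
tool_pos: [467.1, -193.7, 84.8]
tcp_rot: [-3.141, 0.001, -2.962]
contact_force: [-1.7, -0.1, 6.4]
grip_width: 13.3
finger_force: 30.0
```

>>> {"method": "arm_command", "body": {
  "gripper": [5,5,5,5,5],
  "dp": [
    [0,-0.02,0],
    [0,-0.02,0],
    [0,0,0],
    [0,0,0],
    [0,0,0]
  ],
  "twist": [0,0,0,0,0]
}}

```text
time: 13.48
tool_pos: [467.2, -194.3, 84.7]
tcp_rot: [3.142, 0.001, -2.963]
contact_force: [-1.6, 1.0, 6.3]
grip_width: 13.0
finger_force: 30.0
```

>>> {"method": "arm_command", "body": {
  "gripper": [5,5,5,5,5],
  "dp": [
    [0,0.04,0],
    [0,0.04,0],
    [0,0,0],
    [0,0,0],
    [0,0,0]
  ],
  "twist": [0,0,0,0,0]
}}

```text
time: 14.1
tool_pos: [467.1, -193.1, 84.9]
tcp_rot: [-3.14, 0.001, -2.962]
contact_force: [-1.4, -0.5, 6.7]
grip_width: 13.1
finger_force: 30.0
```

>>> {"method": "arm_command", "body": {
  "gripper": [5,5,5,5,5],
  "dp": [
    [0,0,-0.25],
    [0,-0.4,-0.05],
    [0,-0.4,0],
    [0,-0.35,0],
    [0,0,0]
  ],
  "twist": [0,0,0,0,0]
}}

```text
time: 14.72
tool_pos: [471.8, -221.6, 91.4]
tcp_rot: [3.141, -0.0, -2.964]
contact_force: [0.5, -0.1, -0.8]
grip_width: 13.0
finger_force: 30.0
```

>>> {"method": "arm_command", "body": {
  "gripper": [5,5,5,5,5],
  "dp": [
    [0,0,0.05],
    [0,0,0.05],
    [0,0,0],
    [0,0,0],
    [0,0,0]
  ],
  "twist": [0,0,0,0,0]
}}

```text
time: 15.35
tool_pos: [471.8, -220.7, 89.3]
tcp_rot: [-3.142, 0.0, -2.962]
contact_force: [0.6, -0.4, -1.3]
grip_width: 13.3
finger_force: 30.0
```

Run:
```python
from h import *
o=get_obs();a=np.load('o.npy');T=rot(a[3:]);print(o['tool_pos'],((o['tool_pos']-a[:3])@T).round(2),o['contact_force'])
```

```text
[ 471.84902687 -220.72263033   89.30804975] [-2.000e-02 -2.799e+01  4.210e+00] [ 0.56125023 -0.36743616 -1.3208674 ]
```

Now over slot 3, tool y is at −27.99, on target. I'll descend gently.

>>> {"method": "arm_command", "body": {
  "gripper": [5,5,5,5,5],
  "dp": [
    [0,0,0.06],
    [0,0,0.06],
    [0,0,0.04],
    [0,0,0],
    [0,0,0]
  ],
  "twist": [0,0,0,0,0]
}}

```text
time: 15.98
tool_pos: [472.0, -220.9, 85.5]
tcp_rot: [-3.141, 0.001, -2.963]
contact_force: [-0.7, 0.3, 3.2]
grip_width: 13.1
finger_force: 30.0
```

>>> {"method": "arm_command", "body": {
  "gripper": [5,5,5,5,5],
  "dp": [
    [0,-0.02,0.01],
    [0,-0.02,0],
    [0,-0.02,0],
    [0,0,0],
    [0,0,0]
  ],
  "twist": [0,0,0,0,0]
}}

```text
time: 16.6
tool_pos: [472.1, -222.1, 85.0]
tcp_rot: [3.141, 0.0, -2.962]
contact_force: [-0.7, 1.5, 4.8]
grip_width: 13.2
finger_force: 30.1
```

>>> {"method": "arm_command", "body": {
  "gripper": [5,5,5,5,5],
  "dp": [
    [0,0.04,0],
    [0,0.04,0],
    [0,0.04,0],
    [0,0,0],
    [0,0,0]
  ],
  "twist": [0,0,0,0,0]
}}

```text
time: 17.23
tool_pos: [471.8, -219.7, 85.2]
tcp_rot: [-3.141, 0.001, -2.963]
contact_force: [0.1, -2.1, 5.8]
grip_width: 12.9
finger_force: 30.1
```

Slot 3 refuses across a ±1.3 mm search, with no drop in height. Next is slot 4.

>>> {"method": "arm_command", "body": {
  "gripper": [5,5,5,5,5],
  "dp": [
    [0,0,-0.25],
    [0,-0.4,-0.05],
    [0,-0.4,0],
    [0,-0.37,0],
    [0,0,0]
  ],
  "twist": [0,0,0,0,0]
}}

```text
time: 17.85
tool_pos: [476.7, -248.9, 92.2]
tcp_rot: [3.141, -0.0, -2.964]
contact_force: [-0.2, 0.1, -2.2]
grip_width: 13.0
finger_force: 30.0
```

>>> {"method": "arm_command", "body": {
  "gripper": [5,5,5,5,5],
  "dp": [
    [0,0,0.05],
    [0,0,0.05],
    [0,0,0],
    [0,0,0],
    [0,0,0]
  ],
  "twist": [0,0,0,0,0]
}}

```text
time: 18.48
tool_pos: [476.8, -248.0, 90.1]
tcp_rot: [-3.142, 0.0, -2.962]
contact_force: [-0.0, -0.3, -1.6]
grip_width: 13.2
finger_force: 30.0
```

Run:
```python
from h import *
o=get_obs();a=np.load('o.npy');T=rot(a[3:]);print(o['tool_pos'],((o['tool_pos']-a[:3])@T).round(2),o['contact_force'])
im=capture('wrist')[:,:,::-1];np.save('o4.npy',np.r_[o['tool_pos'],o['tcp_rot']])
cv2.imwrite('pics/r4z.png',cv2.convertScaleAbs(cv2.resize(im[150:280,210:400],None,fx=4.2,fy=4.2,interpolation=cv2.INTER_CUBIC),alpha=1.3,beta=20))
```

```text
[ 476.79176115 -248.04546631   90.064369  ] [-2.000e-02 -5.576e+01  3.450e+00] [-0.01653558 -0.31546089 -1.58842649]
```

View pics/r4z.png

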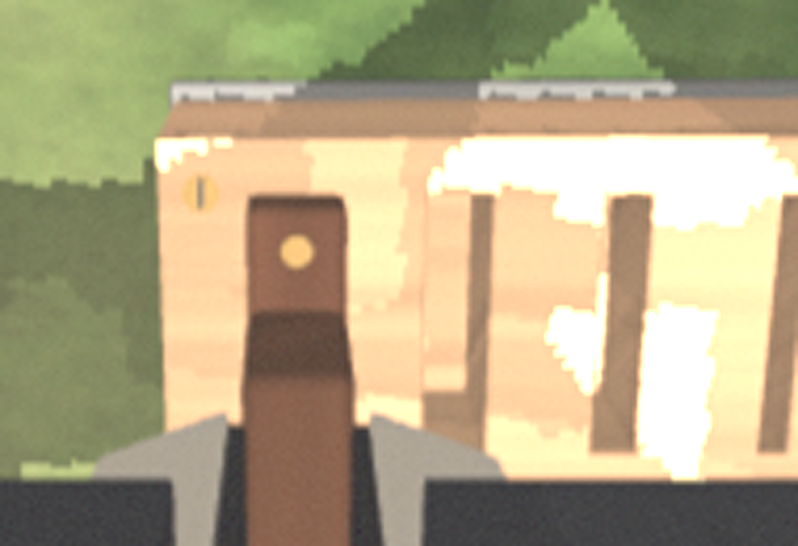

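The left rack edge is at u≈160, slot 3 spans about 426–492 and slot 2 about 603–648. Now compute.

Run:
```python
from h import *
a=np.load('o4.npy');C=cam('wrist',{'tool_pos':a[:3],'tcp_rot':a[3:]});T=rot(a[3:])
q=lambda p,z=48:((px2w(C,np.array(p,float)/4.2-.4+[210,150],z)-a[:3])@T)[:,:2].round(2)
print('edge',q([[156,140],[165,425]]));print('s3',q([[427,220],[493,220],[424,410],[488,410]]))
print('s2',q([[610,220],[651,220],[592,430],[636,430]]));print('bar',q([[249,200],[346,200],[297,251]],90.1-38.7+36))
```

```text
edge [[ 33.36 -23.06]
 [-16.71 -23.06]]
s3 [[ 19.88  21.24]
 [ 19.87  32.13]
 [-13.96  21.6 ]
 [-13.97  32.62]]
s2 [[ 19.86  51.45]
 [ 19.85  58.23]
 [-17.73  50.76]
 [-17.75  58.38]]
bar [[33.29 -6.61]
 [33.28  6.46]
 [26.12 -0.15]]
```

>>> {"method": "arm_command", "body": {
  "gripper": [5,5,5,5,5],
  "dp": [
    [0,-0.03,0.06],
    [0,0,0.06],
    [0,0,0.06],
    [0,0,0],
    [0,0,0]
  ],
  "twist": [0,0,0,0,0]
}}

```text
time: 19.15
tool_pos: [476.9, -248.8, 85.5]
tcp_rot: [3.142, 0.0, -2.962]
contact_force: [1.2, -0.7, -1.9]
grip_width: 12.5
finger_force: 30.0
```

No contact at 85.5, so the blade is entering. Continuing down.

>>> {"method": "arm_command", "body": {
  "gripper": [5,5,5,5,5],
  "dp": [
    [0,0,0.06],
    [0,0,0.06],
    [0,0,0.04],
    [0,0,0],
    [0,0,0]
  ],
  "twist": [0,0,0,0,0]
}}

```text
time: 19.77
tool_pos: [476.9, -248.9, 81.5]
tcp_rot: [3.142, 0.0, -2.963]
contact_force: [-0.8, -0.3, -1.1]
grip_width: 13.2
finger_force: 30.0
```

>>> {"method": "arm_command", "body": {
  "gripper": [5,5,5,5,5],
  "dp": [
    [0,0,0.12],
    [0,0,0.12],
    [0,0,0.12],
    [0,0,0.08],
    [0,0,0]
  ],
  "twist": [0,0,0,0,0]
}}

```text
time: 20.4
tool_pos: [476.8, -248.8, 70.3]
tcp_rot: [3.141, -0.0, -2.963]
contact_force: [0.5, -0.8, -0.8]
grip_width: 13.3
finger_force: 30.0
```

>>> {"method": "arm_command", "body": {
  "gripper": [5,5,5,5,5],
  "dp": [
    [0,0,0.1],
    [0,0,0.1],
    [0,0,0.08],
    [0,0,0],
    [0,0,0]
  ],
  "twist": [0,0,0,0,0]
}}

```text
time: 21.02
tool_pos: [476.9, -248.9, 63.5]
tcp_rot: [3.142, 0.0, -2.963]
contact_force: [0.2, -0.9, -1.1]
grip_width: 13.4
finger_force: 30.0
```

>>> {"method": "arm_command", "body": {
  "gripper": [5,5,5,5,5],
  "dp": [
    [0,0,0.05],
    [0,0,0.04],
    [0,0,0.03],
    [0,0,0],
    [0,0,0]
  ],
  "twist": [0,0,0,0,0]
}}

```text
time: 21.65
tool_pos: [476.8, -248.8, 60.6]
tcp_rot: [3.142, -0.0, -2.963]
contact_force: [-0.1, 0.5, -0.1]
grip_width: 13.0
finger_force: 30.0
```

>>> {"method": "arm_command", "body": {
  "gripper": [5,5,5,5,5],
  "dp": [
    [0,0,0.02],
    [0,0,0.02],
    [0,0,0.01],
    [0,0,0],
    [0,0,0]
  ],
  "twist": [0,0,0,0,0]
}}

```text
time: 22.28
tool_pos: [476.9, -248.9, 59.4]
tcp_rot: [-3.141, 0.0, -2.963]
contact_force: [-1.9, -0.3, 4.5]
grip_width: 13.3
finger_force: 30.0
```

The shoulders are on the rack at about 6 N. I'll relieve that, release and retreat.

>>> {"method": "arm_command", "body": {
  "gripper": [5,5,30,40,40],
  "dp": [
    [0,0,-0.04],
    [0,0,0],
    [0,0,0],
    [0,0,0],
    [0,0,0]
  ],
  "twist": [0,0,0,0,0]
}}

```text
time: 22.9
tool_pos: [476.9, -248.7, 60.1]
tcp_rot: [3.141, 0.0, -2.963]
contact_force: [-0.1, -0.4, 0.2]
grip_width: 37.6
finger_force: 0.0
```

>>> {"method": "arm_command", "body": {
  "gripper": [40,40,40,40,40],
  "dp": [
    [0,0,0],
    [0,0,-0.4],
    [0,0,-0.8],
    [0,0,-1.0],
    [0,0,-1.0]
  ],
  "twist": [0,0,0,0,0]
}}

```text
time: 23.52
tool_pos: [477.0, -248.9, 141.7]
tcp_rot: [-3.141, 0.0, -2.962]
contact_force: [-0.1, 0.1, -0.8]
grip_width: 40.1
finger_force: 0.0
```

Run:
```python
from h import *
o=get_obs();print(o['tool_pos'],o['grip_width'],o['contact_force'],o['time'])
a=capture('wrist')[:,:,::-1][130:330,150:450];b=capture('side')[:,:,::-1][140:310,190:310]
a=cv2.resize(a,(450,300));b=cv2.resize(b,(340,482),interpolation=cv2.INTER_CUBIC)
c=np.zeros((482,800,3),np.uint8);c[:300,:450]=a;c[:,455:795]=b;cv2.imwrite('pics/fin.png',c)
```

```text
[ 476.95041049 -248.87197101  141.73331796] 40.104431324052506 [-0.07942834  0.0886622  -0.78101141] 23.525
```

View pics/fin.png

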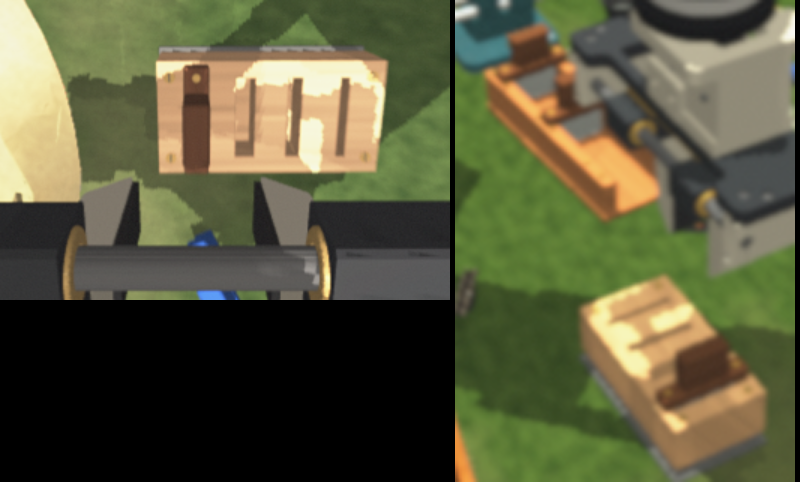

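The blade stands upright in slot 4 with its shoulders on the rack, and the other two blades are still hanging.

```bash
python3 -c "
from plant import *
print(close_job())"
```

```text
the job is handed in; nothing more can be done
None
```

The blade nearest the rack was refused by slots 1, 2 and 3 at under about 9 N and went fully down into slot 4, where I left it upright with its shoulders on the rack; the other two blades still hang in the cradle, and the job was handed in at about 24 s.

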